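# Clear the jammed candle stubs out of a brass candle bar

### The arm

A 6-joint arm with a two-finger parallel gripper is mounted at the origin on the work surface. World frame = base frame: x ahead of the robot, y to its left, z up, the work surface at z = 0. Lengths are in mm, angles in rad, forces in N, time in s.
With the tool pointing down it reaches from about 275 to 825 mm from the base axis. Payload 4.9 kg.
Tool frame: the origin (TCP) lies on the mounting face of the last link; the fingertips stand 173 mm ahead of it and the grasp point (between the pads) lies 155 mm ahead of it; z points along the fingers, y is the line along which they close (so a half turn about z gives the same grasp; the last joint's range is limited). The gripper opens to 85 mm and grips with 20 to 120 N. Pads are 22 mm wide; open, the fingers measure 114 mm over their backs; the gripper's body (76 mm by 85 mm) begins 54 mm behind the grasp point. The pads swing forward as they close: fully open they stand 13 mm farther back than shut.
Start: joints at [1.188, 0.326, -0.193, 1.052, 0, 1.437], TCP at [135.426, 533.084, 404.681] pointing down, gripper open.
Joint ranges: [-2.65, 2.65], [-0.97, 1.79], [-1.3, 1.35], [-1.93, 2.1], [-1.47, 1.37], [-3.14, 3.14]. Speed limits (rad/s): [2.57, 2.57, 3.14, 3.14, 3.14, 3.14].

### API

Orientations are given as a unit quaternion [x, y, z, w].
In Python, from bench import r gives the robot as it stands. The module is installed in compiled form; this text tells all that it offers.
- The arm moves only by the tool carry_out, never from a script. Its argument "steps" is a list of rows, each a list of 4 numbers: the shift along the tool's x, y, z normalised to -1 to 1, where 1 is 0.4 m, then the turn about the tool's z normalised to -1 to 1, where 1 is 0.5 rad. In form: [[dx, dy, dz, twist], ...]. A call has 1 to 12 rows; each row is the pose to reach, as a shift and turn from the pose commanded when the call began, along the tool's axes at that moment; what a row does not reach only later rows make up. A row lasts 1/10 s, in which the tool goes at most 50 mm and 8.59 degrees, less where a joint would pass 70% of its speed; a pose out of reach is approached as far as the arm can. A call with a number of a shift or a turn outside -1 to 1 is refused whole. A call with a gripper value outside its range is refused whole. "claw" is the opening, from -1 (shut) to 1 (fully open), set as the call begins (left out, the last holds). The fingers move at their own pace and stop on an object; "squeeze" is the grip in N (left out, the last holds). Time passes only in rows, so rows that repeat a pose let the fingers close. It gives the time, the measured TCP pose, the force, the opening and the grip force at its end, in the units of the state.
- r.get_obs(): the state, without advancing time (a new reading comes with each control period).
- r.camera(name): name is "scene" or "top" or "wrist"; returns a dict with "pixels" (480x640x3 uint8, red, green, blue), "fx", "fy", "cx", "cy" (pixels), "R" (3x3) and "t" (3): a world point X has camera coordinates R X + t; the wrist camera has in their place "tool_from_camera" (4x4, takes a point from camera to tool coordinates, whose origin is the TCP and whose axes are the flange's). Camera axes: x right, y down, z forward; pixel columns grow to the right and rows downward; lengths in mm; the calibration is good to about 2 mm. A picture is of the moment at which its call begins: read the wrist's pose just before it. There is no depth.
- r.close_job(): hands the job in; it is judged then, once.
The state is a dict: "time": time; "q": joint angles; "dq": joint speeds; "effort": joint torques, N m; "position": TCP position; "eef_rot": TCP orientation; "force": force on the tool from outside, world axes, zero at the start; "ft_torque": the same for the moment, N m; "grip_width": opening from 0.0 (shut) to 1.0 (fully open); "grasp_force": force on a finger pad.
Only numpy, scipy, OpenCV 4.12 (cv2) and the standard library are available. Lean on these libraries where they do the work, as an engineer would, in place of code of your own. Each camera call takes 0.05 s, during which the arm holds its last target. There are 200 camera calls.

### The job

Lift the candle bar off its two hooks and lay it across the wax crate, then take the push rod from its fork and press every candle stub that is stuck in the tubes down and out, so that it drops into the crate. When all are out, hang the rod back in its fork and the candle bar back on its two hooks, ready for sale, and leave the other goods standing where they are.

Things in the scene. Friction and masses are not known exactly. Their poses are not given: they have to be found in the camera images.
- bar_handle (a point): (All sizes in mm.) Candle bar, loose, 0.6 kg: flat iron bar with four brass tubes through it and a wooden handle upright in its middle. This point is in the handle, 30 above the bar's mid-plane. Handle 14 thick (x) x 36 wide (y), its top 20 above this point. y along the bar, z up. At the start it hangs by its two end pins on the stand's hooks; either way round is alike.
- bar_mid (a point): Middle of the candle bar's flat bar, 30 below bar_handle, same axes. Bar 280 long (y) x 44 wide x 8 thick; a 10 dia pin goes on 35 from each end (350 over all). Tubes at -80, -38, +38, +80 along y: 34 outside, 75 long, reaching 18 above and 57 below this level. Most of its weight is below, so it hangs upright.
- tube1 (a point): Centre of the upper mouth of the brass tube at -80 along the bar's y; bore 28 dia, 75 deep, open at the bottom; z up. A small spring tongue on the -x side of the bore, 39 to 51 below the mouth, reaches 4 to 7 into it.
- tube2 (a point): Centre of the upper mouth of the brass tube at -38 along the bar's y; bore 28 dia, 75 deep, open at the bottom; z up. A small spring tongue on the -x side of the bore, 39 to 51 below the mouth, reaches 4 to 7 into it.
- tube3 (a point): Centre of the upper mouth of the brass tube at +38 along the bar's y; bore 28 dia, 75 deep, open at the bottom; z up. A small spring tongue on the -x side of the bore, 39 to 51 below the mouth, reaches 4 to 7 into it.
- tube4 (a point): Centre of the upper mouth of the brass tube at +80 along the bar's y; bore 28 dia, 75 deep, open at the bottom; z up. A small spring tongue on the -x side of the bore, 39 to 51 below the mouth, reaches 4 to 7 into it.
- stub1_mid (a point): Middle of the candle stub that starts jammed in the tube at -80 along the bar's y (absent in some starts: None then): off-white wax cylinder, 24 dia x 45 long, axis z, 22 g. Its top starts 12 to 24 below the tube's mouth. It takes about 4 to 9 N to push it down the tube; it drops free once its top has passed 51 below the mouth.
- stub2_mid (a point): Middle of the candle stub that starts jammed in the tube at -38 along the bar's y (absent in some starts: None then): off-white wax cylinder, 24 dia x 45 long, axis z, 22 g. Its top starts 12 to 24 below the tube's mouth. It takes about 4 to 9 N to push it down the tube; it drops free once its top has passed 51 below the mouth.
- stub3_mid (a point): Middle of the candle stub that starts jammed in the tube at +38 along the bar's y (absent in some starts: None then): off-white wax cylinder, 24 dia x 45 long, axis z, 22 g. Its top starts 12 to 24 below the tube's mouth. It takes about 4 to 9 N to push it down the tube; it drops free once its top has passed 51 below the mouth.
- stub4_mid (a point): Middle of the candle stub that starts jammed in the tube at +80 along the bar's y (absent in some starts: None then): off-white wax cylinder, 24 dia x 45 long, axis z, 22 g. Its top starts 12 to 24 below the tube's mouth. It takes about 4 to 9 N to push it down the tube; it drops free once its top has passed 51 below the mouth.
- stand: Wooden display stand, fixed: base 138 x 360 with two 160 tall posts 94 to 116 behind its origin (+x); from each a steel J hook comes forward to its -x, at +-157 along y. Origin on the table below the line where the pins hang: they rest in V troughs, open upward, pin axis 130 above the table at x = 0. Hook tips at x = -24 rise to 150.
- rod_handle (a point): Push rod, loose, 170 g: steel rod 14 dia x 115 long, above it a wooden collar 42 dia x 8, above that a round wooden handle 24 dia x 54. This point is on the axis in the handle: 38 above the collar's underside, 24 below the top, 153 above the tip. z along the rod, up. At the start it hangs plumb, collar on the fork's prongs.
- rod_collar (a point): Centre of the underside of the push rod's collar, 38 below rod_handle.
- rod_tip (a point): The lower end of the push rod, on its axis, 115 below the collar's underside.
- fork: Wooden tool stand, fixed, with a fork of two level prongs (8 mm wire, 24 free between them) pointing to its -x. Origin on the table below where the rod hangs. Prong tops 144 above the table, where the collar rests; prong ends at x = -34 turn up to 156, so the collar must be lifted over them; the post stands 84 behind (+x), 150 tall.
- crate: Open plywood crate for old wax, loose, 1.3 kg, 170 (x) x 250 (y) x 125 high, walls 6, floor 6 thick. Origin at the centre of its underside. Laid across it along its y, the candle bar rests on the two 170 mm end walls with the tubes hanging inside.
- candlestick: Bystander, loose, to be left alone: brass candlestick, 72 dia x 130 tall; origin at the centre of its underside.
- mug: Bystander, loose, to be left alone: blue mug, 76 dia x 88 tall, handle at its +y; origin at the centre of its underside.
- bud_vase: Bystander, loose, to be left alone: white bud vase, 68 dia x 105 tall; origin at the centre of its underside.
- bowl: Bystander, loose, to be left alone: white bowl, 110 dia x 45 tall; origin at the centre of its underside.
- pepper_jar: Bystander, loose, to be left alone: amber glass jar, 54 dia x 85 tall; origin at the centre of its underside.
- spoon: Bystander, loose, to be left alone: steel spoon, 190 long; origin at the centre of its underside.
Not all that is in view belongs to the job. Of the things shaped like the part that bears rod_handle, the wooden one is meant.

How it is judged:
By the outcome, as a careful person would: the job done as asked, in the order asked, and still so for the second after the job is handed in, with the robot touching nothing.
Of stub1, stub2, stub3, stub4 only 2 to 4 are there at a start; the rules pass over those that are not, and their reading is None.
At some moment in a run one of crate may be knocked a few centimetres aside while the robot is not near it.
It also fails if it takes over 208 s, if anything falls off the work surface, if the arm or the gripper's body presses on something with over 40 N, if the wrist force passes 120 N, or if a joint passes its speed limit or range.

## Working session

There is one attempt and no reset: what is moved stays moved. The work goes in short steps, Python scripts to look and compute and a tool call to move; the robot and the scene stay as the last step left them, time stands still between calls to the robot, and variables do not carry over. Pictures are saved under pics/ and viewed, at most 14 in all, crops included, and the job is handed in when it is done.

Besides the shell and the picture viewer there is one more tool, called after "Request:" by a JSON object that holds its "method" and its "body", one argument or row to a line. carry_out: Moves the arm, as the interface text tells. Its arguments: {"type":"object","properties":{"steps":{"type":"array"},"claw":{"type":"number"},"squeeze":{"type":"number"}},"required":["steps"]}

```bash
mkdir -p pics; python3 - <<'E'
from bench import r
import cv2,numpy as np
o=r.get_obs();print(o)
for n in("scene","top"):
    c=r.camera(n);cv2.imwrite(f"pics/{n}0.png",c["pixels"][:,:,::-1]);print(n,[c[k] for k in("fx","fy","cx","cy")],np.array(c["R"]).round(4).tolist(),c["t"])
c=r.camera("wrist");print(c["fx"],c["cx"],c["cy"],c["tool_from_camera"])
E
```

```text
{'time': 0.0, 'q': array([ 1.18777041e+00,  3.26953662e-01, -1.93572447e-01,  1.05198903e+00,
        1.07294182e-05,  1.43659631e+00]), 'dq': array([-0.00055426, -0.00153098,  0.000257  ,  0.00072108, -0.00055364,
       -0.00039849]), 'effort': array([ 6.15490408e-04, -4.43396580e+01,  2.62440401e+01,  1.53520668e-02,
        7.87953263e-05,  8.19807326e-06]), 'position': array([135.32992011, 532.8062149 , 403.90058596]), 'eef_rot': array([ 1.24092198e-01,  9.92270320e-01, -8.29455803e-04, -2.24970910e-04]), 'force': array([-0.01363223,  0.23482529, -0.02555093]), 'ft_torque': array([-0.02376933,  0.06385367, -0.0493567 ]), 'grasp_force': 0.0, 'grip_width': 0.9968823565470615}
scene [497.2011127108975, 497.2011127108975, 323.7523218566951, 232.34820134250438] [[0.8465, 0.5322, 0.0175], [0.3235, -0.4879, -0.8107], [-0.4229, 0.6919, -0.5852]] [-416.51904146 -114.83416854 1659.80012286]
top [508.2366309727404, 508.2366309727404, 319.09089089975066, 244.66670405037848] [[0.026, -0.9996, 0.0132], [-0.9842, -0.0279, -0.1746], [0.1749, -0.0084, -0.9845]] [-103.62655005  540.34068255 1319.69186725]
348.58427483260874 321.9356749089127 240.45103780976387 [[ 1.43334760e-04 -9.65055561e-01 -2.62045309e-01  6.59540433e+01]
 [ 9.99999958e-01  2.04254357e-04 -2.05239505e-04  9.20434713e-01]
 [ 2.51591422e-04 -2.62045268e-01  9.65055550e-01  3.06757602e+01]
 [ 0.00000000e+00  0.00000000e+00  0.00000000e+00  1.00000000e+00]]
```

View pics/scene0.png

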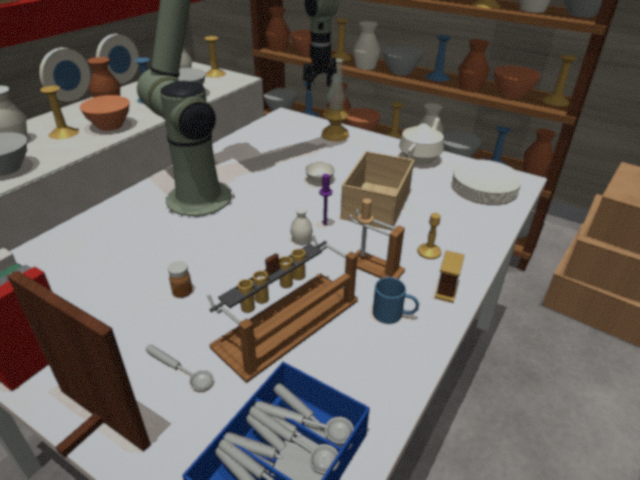

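View pics/top0.png

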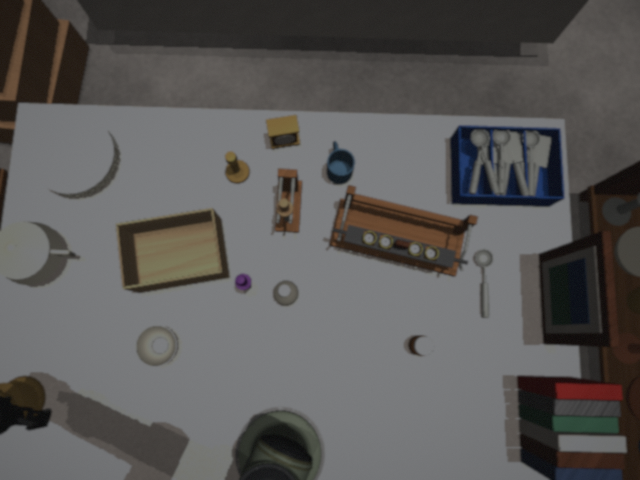

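The top view shows the bar at about (401,246), the crate at (172,250) and the rod at (284,205). The purple rod at (243,283) is the decoy.

```bash
cat > h.py <<'E'
from bench import r
import cv2,numpy as np
from scipy.spatial.transform import Rotation as Ro
def cam(n):
    o=r.get_obs() if n=="wrist" else None
    c=dict(r.camera(n))
    if n=="wrist":
        T=np.eye(4);T[:3,:3]=Ro.from_quat(o["eef_rot"]).as_matrix();T[:3,3]=o["position"]
        M=np.linalg.inv(T@np.array(c["tool_from_camera"]));c["R"]=M[:3,:3];c["t"]=M[:3,3]
    c["R"]=np.array(c["R"]);c["t"]=np.array(c["t"]);return c
def ray(c,u,v):
    d=c["R"].T@np.array([(u-c["cx"])/c["fx"],(v-c["cy"])/c["fy"],1]);return -c["R"].T@c["t"],d
def onz(c,u,v,z):
    p,d=ray(c,u,v);return (p+d*(z-p[2])/d[2]).round(1)
def proj(c,X):
    x=c["R"]@np.array(X)+c["t"];return (x[:2]/x[2]*c["fx"]+[c["cx"],c["cy"]]).round(1)
def crop(c,x,y,w,h,k,name):
    cv2.imwrite("pics/"+name,cv2.resize(c["pixels"][y:y+h,x:x+w,::-1],None,fx=k,fy=k,interpolation=cv2.INTER_CUBIC))
def pose():
    o=r.get_obs();R=Ro.from_quat(o["eef_rot"]).as_matrix();return o["position"],R,o
def goto(g,yaw=None,depth=155):
    """rows units to bring grasp point to g (tool down), twist so that tool y at world yaw"""
    p,R,o=pose();tp=np.array(g,float)+[0,0,depth];s=R.T@(tp-p)
    print("pos",p.round(1),"toolyaw_y",np.degrees(np.arctan2(R[1,1],R[0,1])).round(2),"tilt",R[:,2].round(4),"q",o["q"].round(2))
    print("shift/400:",(s/400).round(4))
    if yaw is not None:
        a=np.radians(yaw)-np.arctan2(R[1,1],R[0,1]);a=(a+np.pi/2)%np.pi-np.pi/2
        print("twist units",(-a/0.5).round(4),"deg",np.degrees(a).round(2))
E
python3 - <<'E'
from h import *
c=cam("top");crop(c,320,175,165,110,4.8,"tcrop.png")
a=c["pixels"][155:255,225:305,::-1];b=c["pixels"][200:300,105:235,::-1]
im=np.hstack([cv2.resize(a,None,fx=3.8,fy=3.8,interpolation=2),cv2.resize(b,None,fx=3.8,fy=3.8,interpolation=2)]);cv2.imwrite("pics/tcrop2.png",im);print(im.shape)
E
```

```text
(380, 798, 3)
```

View pics/tcrop.png

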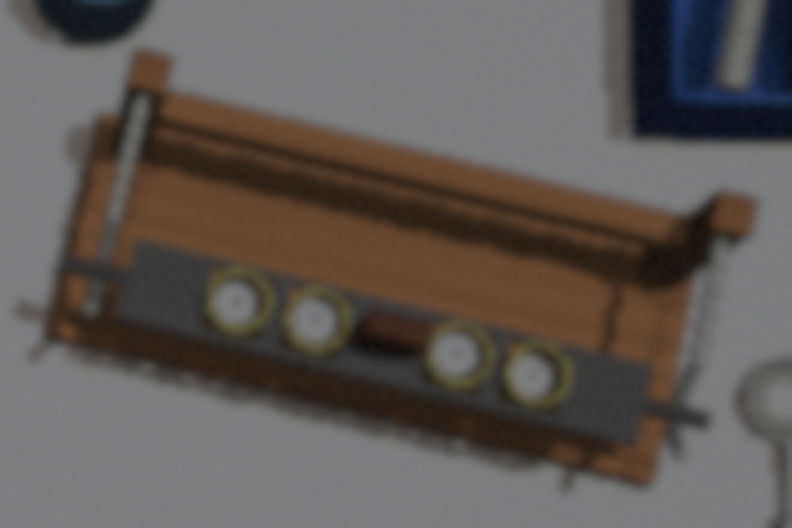

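View pics/tcrop2.png

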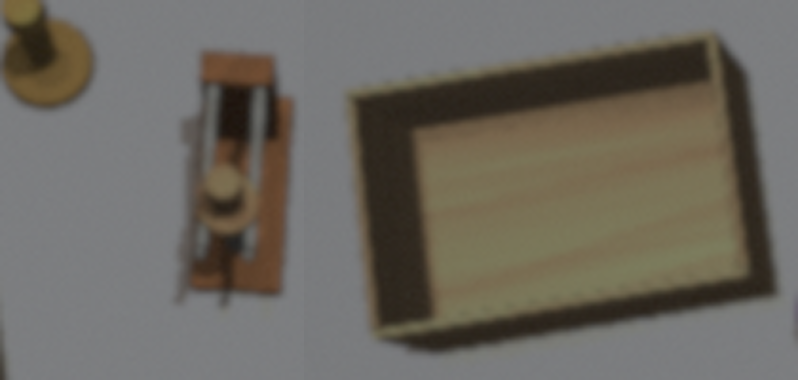

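```bash
python3 - <<'E'
from h import *
c=cam("top")
f=lambda u,v,z:onz(c,320+u/4.8,175+v/4.8,z)
for u,v in[(240,302),(318,321),(459,355),(538,376)]:print("tube",f(u,v,148))
print("pins",f(68,265,130),f(707,418,130)); print("handle",f(393,333,180))
g=lambda u,v,z:onz(c,225+u/3.8,155+v/3.8,z)
print("rodtop",g(224,180,206),"collar",g(227,205,152),"forkpost",g(237,68,150))
k=lambda u,v,z:onz(c,105+(u-304)/3.8,200+v/3.8,z)
P=[k(*p,125) for p in[(350,93),(716,35),(750,276),(376,338)]];print("crate",P,np.mean(P,0))
for i in range(4):print(np.linalg.norm(P[i]-P[(i+1)%4]),np.degrees(np.arctan2(*(P[i]-P[(i+1)%4])[[1,0]])))
E
```

```text
tube [ 546.  -214.9  148. ]
tube [ 537.1 -255.7  148. ]
tube [ 521.2 -329.1  148. ]
tube [ 511.3 -370.1  148. ]
pins [ 566.8 -125.6  130. ] [ 494.4 -463.1  130. ]
handle [ 526.  -289.2  180. ]
rodtop [ 6.16e+02 -2.00e-01  2.06e+02] collar [6.132e+02 6.000e-01 1.520e+02] forkpost [708.4  -2.4 150. ]
crate [array([566.9, 426.5, 125. ]), array([613.9, 184.8, 125. ]), array([451.3, 152.3, 125. ]), array([403.8, 394. , 125. ])] [508.975 289.4   125.   ]
246.22731367579834 101.00417534245304
165.81619341909882 11.303155918225311
246.32324291467094 -78.88166097901114
166.30652422559973 -168.7306069858514
```

```bash
python3 - <<'E'
from h import *
goto([330,180,300],-12.1)
E
```

```text
pos [135.4 533.  404.3] toolyaw_y 75.74 tilt [-3.e-04 -7.e-04 -1.e+00] q [ 1.19  0.33 -0.19  1.05  0.    1.44]
shift/400: [-0.6889 -0.7355 -0.1262]
twist units 3.0664 deg -87.84
```

Request:
{"method": "carry_out", "body": {
  "steps": [
    [-0.69, -0.735, -0.126, 1],
    [-0.69, -0.735, -0.126, 1],
    [-0.69, -0.735, -0.126, 1],
    [-0.69, -0.735, -0.126, 1],
    [-0.69, -0.735, -0.126, 1],
    [-0.69, -0.735, -0.126, 1],
    [-0.69, -0.735, -0.126, 1],
    [-0.69, -0.735, -0.126, 1],
    [-0.69, -0.735, -0.126, 1],
    [-0.69, -0.735, -0.126, 1],
    [-0.69, -0.735, -0.126, 1],
    [-0.69, -0.735, -0.126, 1]
  ],
  "claw": 1,
  "squeeze": 80
}}

```text
time: 1.45
position: [329.8, 181.3, 454.8]
eef_rot: [0.364, 0.931, -0.0, -0.0]
force: [-0.6, 0.1, 0.3]
grip_width: 0.999
grasp_force: 0.0
```

```bash
python3 - <<'E'
from h import *
goto([440,-150,300],-12.1)
E
```

```text
pos [329.8 181.3 454.8] toolyaw_y 47.25 tilt [-7.e-04  1.e-04 -1.e+00] q [ 0.31 -0.04 -0.49  1.11  0.    1.05]
shift/400: [-7.644e-01 -4.212e-01 -7.000e-04]
twist units 2.0719 deg -59.35
```

Request:
{"method": "carry_out", "body": {
  "steps": [
    [-0.765, -0.421, 0, 1],
    [-0.765, -0.421, 0, 1],
    [-0.765, -0.421, 0, 1],
    [-0.765, -0.421, 0, 1],
    [-0.765, -0.421, 0, 1],
    [-0.765, -0.421, 0, 1],
    [-0.765, -0.421, 0, 1],
    [-0.765, -0.421, 0, 1],
    [-0.765, -0.421, 0, 1]
  ]
}}

```text
time: 2.35
position: [440.5, -150.9, 454.3]
eef_rot: [0.584, 0.811, 0.0, -0.001]
force: [-0.9, 0.5, -0.0]
grip_width: 0.999
grasp_force: 0.0
```

```bash
python3 - <<'E'
from h import *
goto([516,-230,280],-12.1)
E
```

```text
pos [ 440.5 -150.9  454.3] toolyaw_y 18.48 tilt [-0.0015  0.0013 -1.    ] q [-0.49  0.14 -0.31  1.13  0.    0.76]
shift/400: [-0.2474  0.1164  0.0477]
twist units 1.0676 deg -30.58
```

Request:
{"method": "carry_out", "body": {
  "steps": [
    [-0.2474, 0.1164, 0.05, 1],
    [-0.2474, 0.1164, 0.05, 1],
    [-0.2474, 0.1164, 0.05, 1],
    [-0.2474, 0.1164, 0.05, 1],
    [-0.2474, 0.1164, 0.05, 1],
    [-0.2474, 0.1164, 0.05, 1]
  ]
}}

```text
time: 2.95
position: [515.7, -228.5, 435.1]
eef_rot: [0.766, 0.643, -0.0, -0.0]
force: [-0.3, 0.5, -0.3]
grip_width: 0.998
grasp_force: 0.0
```

```bash
python3 - <<'E'
from h import *
goto([529,-293,260],-12.1)
E
```

```text
pos [ 515.7 -228.5  435.1] toolyaw_y -9.96 tilt [-5.e-04  5.e-04 -1.e+00] q [-0.55  0.34 -0.1   1.14  0.    1.2 ]
shift/400: [-0.1531  0.0607  0.0503]
twist units 0.0748 deg -2.14
```

Request:
{"method": "carry_out", "body": {
  "steps": [
    [-0.153, 0.061, 0.05, 0.075],
    [-0.153, 0.061, 0.05, 0.075],
    [-0.153, 0.061, 0.05, 0.075]
  ]
}}

```text
time: 3.25
position: [528.7, -296.1, 414.1]
eef_rot: [0.779, 0.627, -0.0, -0.001]
force: [0.1, 0.2, 0.6]
grip_width: 0.994
grasp_force: 0.0
```

```bash
python3 - <<'E'
from h import *
c=cam("wrist");crop(c,0,0,640,480,1.25,"w1.png")
import pickle;pickle.dump(c,open("w1.pkl","wb"))
goto([529,-293,160],-12.1)
E
```

```text
pos [ 528.5 -295.   414.6] toolyaw_y -12.33 tilt [-9.0e-04  1.2e-03 -1.0e+00] q [-0.63  0.42 -0.02  1.13  0.    1.15]
shift/400: [0.0048 0.0004 0.2491]
twist units -0.0081 deg 0.23
```

View pics/w1.png

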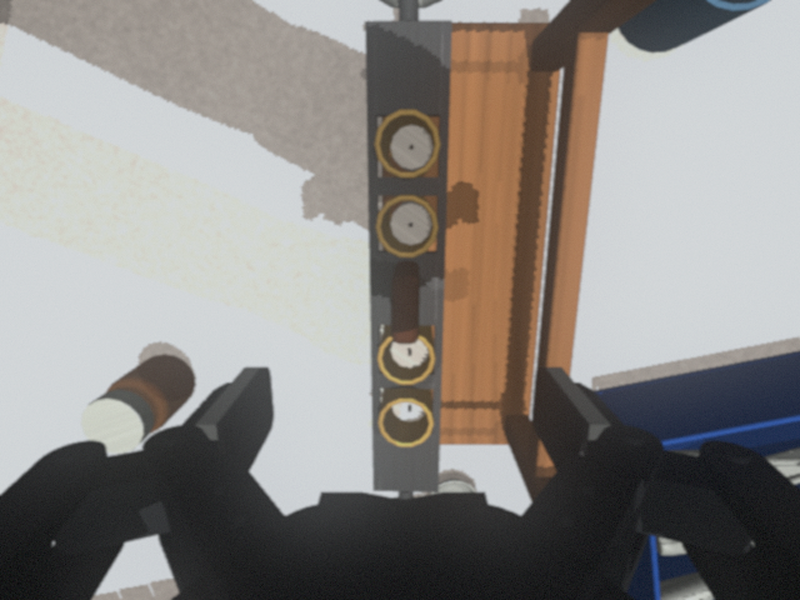

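The wrist view shows four tube mouths at (408,144), (407,226), (406,357) and (406,422), with a stub in each. The handle top is at about (405,285).

```bash
python3 - <<'E'
from h import *
import pickle;c=pickle.load(open("w1.pkl","rb"))
P=np.array([onz(c,u/1.25,v/1.25,148) for u,v in[(408,144),(407,226),(406,357),(406,422)]]);print(P)
m=P.mean(0);d=P[0]-P[3];print(m,np.linalg.norm(d),np.degrees(np.arctan2(d[1],d[0]))-90)
goto([m[0],m[1],166],-12.1)
E
```

```text
[[ 549.9 -212.7  148. ]
 [ 540.7 -253.1  148. ]
 [ 524.2 -326.5  148. ]
 [ 515.2 -367.9  148. ]]
[ 532.5  -290.05  148.  ] 159.03185215547228 -12.603055369865345
pos [ 528.5 -295.   414.6] toolyaw_y -12.33 tilt [-9.0e-04  1.2e-03 -1.0e+00] q [-0.63  0.42 -0.02  1.13  0.    1.15]
shift/400: [0.0139 0.0074 0.2341]
twist units -0.0081 deg 0.23
```

Request:
{"method": "carry_out", "body": {
  "steps": [
    [0.011, 0.005, 0.1, 0],
    [0.011, 0.005, 0.2, 0],
    [0.011, 0.005, 0.237, 0],
    [0.011, 0.005, 0.237, 0],
    [0.011, 0.005, 0.237, 0]
  ]
}}

```text
time: 3.8
position: [531.8, -290.4, 321.4]
eef_rot: [0.779, 0.628, 0.0, 0.0]
force: [0.8, -0.7, -0.1]
grip_width: 1.003
grasp_force: 0.0
```

Request:
{"method": "carry_out", "body": {
  "steps": [
    [0, 0, 0, 0],
    [0, 0, 0, 0],
    [0, 0, 0, 0],
    [0, 0, 0, 0],
    [0, 0, 0, 0],
    [0, 0, 0, 0],
    [0, 0, 0, 0],
    [0, 0, 0, 0]
  ],
  "claw": -1,
  "squeeze": 80
}}

```text
time: 4.6
position: [531.4, -291.3, 320.6]
eef_rot: [0.779, 0.627, -0.0, -0.0]
force: [-2.3, 0.9, 4.8]
grip_width: 0.148
grasp_force: 78.3
```

```bash
python3 - <<'E'
from h import *
goto([531,-291,165],-12.2)
c=cam("wrist");P=[crop(c,0,0,640,480,1.25,"w2.png")]
print(proj(c,[531,-291,160]))
E
```

```text
pos [ 531.4 -291.3  320.6] toolyaw_y -12.36 tilt [-3.e-04 -2.e-04 -1.e+00] q [-0.62  0.49 -0.16  0.92 -0.    1.16]
shift/400: [ 0.0006 -0.0012  0.0016]
twist units -0.0055 deg 0.16
[319.8 314.8]
```

View pics/w2.png

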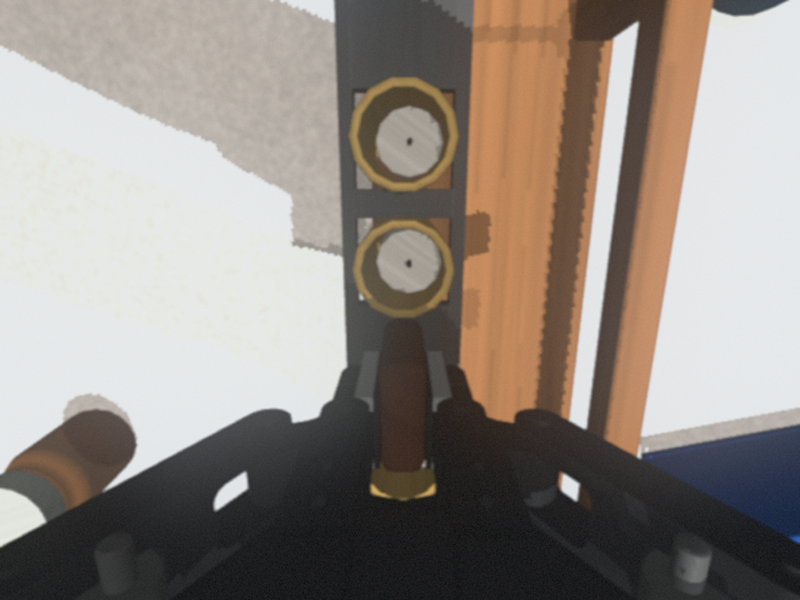

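The handle is gripped between the pads, with upper tube mouths at (403,135) and (403,267).

Request:
{"method": "carry_out", "body": {
  "steps": [
    [0, 0, -0.03, 0],
    [0, 0, -0.1, 0],
    [0, 0, -0.2, 0],
    [0, 0, -0.3, 0],
    [0, 0, -0.39, 0],
    [0, 0, -0.39, 0],
    [0, 0, -0.39, 0]
  ]
}}

```text
time: 5.35
position: [531.5, -291.2, 475.1]
eef_rot: [0.779, 0.627, -0.0, -0.001]
force: [-0.6, -0.1, -9.5]
grip_width: 0.149
grasp_force: 78.9
```

```bash
python3 - <<'E'
from h import *
c=cam("wrist");p,R,o=pose();print(o["force"],o["grip_width"])
# tool-frame tube mouth estimates from w2 picture
T=np.array(c["tool_from_camera"])
c0=dict(c);c0["R"]=np.linalg.inv(T)[:3,:3];c0["t"]=np.linalg.inv(T)[:3,3]
for u,v in[(403,135),(403,267)]:print(onz(c0,u/1.25,v/1.25,320.6-148))
crop(c,0,0,640,480,1.0,"w3.png")
c=cam("top");P=c["pixels"][190:300,100:240,::-1];cv2.imwrite("pics/t3.png",cv2.resize(P,None,fx=4,fy=4,interpolation=2))
goto([480,0,320],-0)
E
```

```text
[-0.95200892 -0.9644455  -9.05438839] 0.14921646316397674
[ 81.2   0.6 172.6]
[ 40.2   0.6 172.6]
pos [ 531.1 -290.9  473. ] toolyaw_y -12.35 tilt [-0.0047  0.0034 -1.    ] q [-0.62  0.4   0.1   1.27  0.    1.16]
shift/400: [ 0.6832 -0.2802 -0.002 ]
twist units -0.4309 deg 12.35
```

View pics/t3.png

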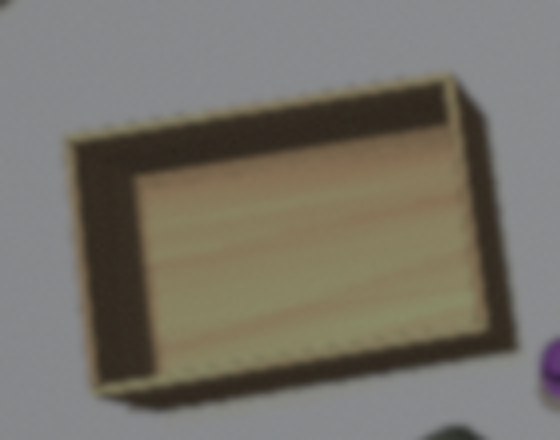

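The crate is unmoved, with corners at (68,137), (452,76), (489,330) and (97,393) in the crop.

Request:
{"method": "carry_out", "body": {
  "steps": [
    [0.1, -0.04, 0, -0.43],
    [0.2, -0.08, 0, -0.43],
    [0.3, -0.12, 0, -0.43],
    [0.4, -0.16, 0, -0.43],
    [0.5, -0.2, 0, -0.43],
    [0.6, -0.24, 0, -0.43],
    [0.683, -0.28, 0, -0.43],
    [0.683, -0.28, 0, -0.43],
    [0.683, -0.28, 0, -0.43]
  ]
}}

```text
time: 6.35
position: [479.8, 0.4, 474.4]
eef_rot: [0.706, 0.708, -0.001, -0.001]
force: [0.8, -1.4, -8.4]
grip_width: 0.148
grasp_force: 79.8
```

```bash
python3 - <<'E'
from h import *
goto([509,289,320],11.1)
c=cam("top");print(onz(c,243,283,140),onz(c,117,224.3,125),onz(c,227.25,282.5,125))
E
```

```text
pos [4.798e+02 4.000e-01 4.744e+02] toolyaw_y 0.1 tilt [-3.6e-03 -1.0e-04 -1.0e+00] q [-0.15  0.16 -0.24  1.18 -0.    1.42]
shift/400: [ 0.7212  0.0742 -0.0018]
twist units -0.3839 deg 11.0
[425.2  97.3 140. ] [567.3 426.8 125. ] [426.8 138.7 125. ]
```

Request:
{"method": "carry_out", "body": {
  "steps": [
    [0.12, 0.012, 0, -0.385],
    [0.24, 0.024, 0, -0.385],
    [0.36, 0.036, 0, -0.385],
    [0.48, 0.048, 0, -0.385],
    [0.6, 0.06, 0, -0.385],
    [0.721, 0.074, 0, -0.385],
    [0.721, 0.074, 0, -0.385],
    [0.721, 0.074, 0, -0.385],
    [0.721, 0.074, 0, -0.385]
  ]
}}

```text
time: 7.3
position: [510.8, 286.6, 475.1]
eef_rot: [0.637, 0.771, -0.001, -0.0]
force: [-0.9, 1.1, -8.1]
grip_width: 0.148
grasp_force: 80.5
```

```bash
python3 - <<'E'
from h import *
c=cam("wrist");im1=c["pixels"][:,:,::-1]
c2=cam("top");im2=cv2.resize(c2["pixels"][170:310,90:250,::-1],None,fx=2.5,fy=2.5,interpolation=2)
im=np.zeros((480,800,3),np.uint8);im[:,:400]=im1[:,120:520];im[:350,400:]=im2;cv2.imwrite("pics/w4.png",im)
goto([509,289,320],11.1)
import pickle;pickle.dump(c,open("w4.pkl","wb"))
E
```

```text
pos [510.8 286.3 475.9] toolyaw_y 10.86 tilt [-8.e-04 -6.e-04 -1.e+00] q [ 0.38  0.36  0.04  1.25 -0.    1.77]
shift/400: [ 0.0074 -0.0031  0.0022]
twist units -0.0083 deg 0.24
```

View pics/w4.png

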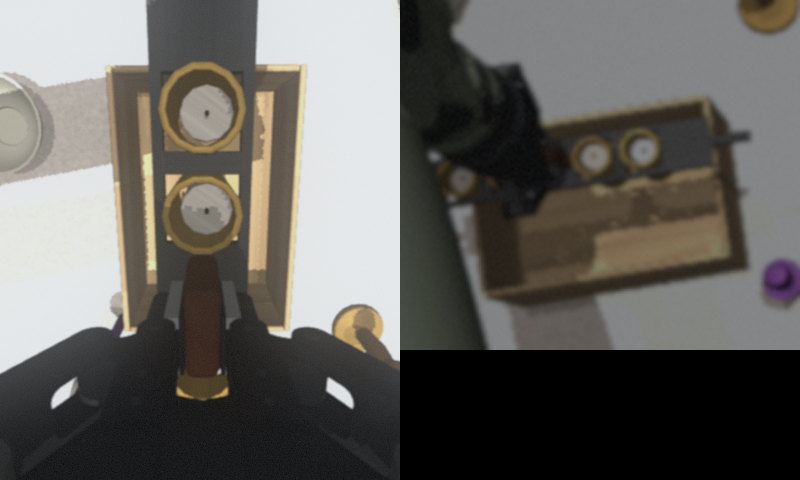

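The wrist view shows the crate's far wall corners at (228,66) and (426,66), near right at about (409,328), near left at about (243,330).

```bash
python3 - <<'E'
from h import *
import pickle;c=pickle.load(open("w4.pkl","rb"))
P=np.array([onz(c,u,v,125) for u,v in[(227,66),(427,66),(410,328),(242,329)]]);print(P,P.mean(0))
for i in range(4):
    d=P[i]-P[(i+1)%4];print(np.linalg.norm(d),np.degrees(np.arctan2(d[1],d[0])))
E
```

```text
[[407.9 400.1 125. ]
 [572.  431.6 125. ]
 [620.1 192.9 125. ]
 [452.  159.1 125. ]] [513.    295.925 125.   ]
167.09596045386618 -169.13389919383846
243.49804927350036 101.39299652916738
171.46442779772138 11.36891243896094
245.0016530556478 -79.63031093461416
```

Request:
{"method": "carry_out", "body": {
  "steps": [
    [0.011, 0.002, 0.08, -0.01],
    [0.011, 0.002, 0.17, -0.01],
    [0.011, 0.002, 0.26, -0.01],
    [0.011, 0.002, 0.33, -0.01],
    [0.011, 0.002, 0.37, -0.01],
    [0.011, 0.002, 0.388, -0.01],
    [0.011, 0.002, 0.388, -0.01],
    [0.011, 0.002, 0.388, -0.01]
  ]
}}

```text
time: 8.2
position: [511.0, 291.8, 322.1]
eef_rot: [0.635, 0.773, 0.001, 0.0]
force: [1.0, 1.1, -8.6]
grip_width: 0.152
grasp_force: 80.5
```

```bash
python3 - <<'E'
from h import *
goto([509,289,320],11.1);print(r.get_obs()["force"])
E
```

```text
pos [511.  291.8 322.1] toolyaw_y 11.22 tilt [ 1.9e-03  9.0e-04 -1.0e+00] q [ 0.39  0.46 -0.21  0.9   0.    1.77]
shift/400: [-0.0058 -0.0056 -0.3822]
twist units 0.0041 deg -0.12
[ 0.9746539   1.07981369 -8.58006342]
```

Request:
{"method": "carry_out", "body": {
  "steps": [
    [0, 0, 0.003, 0],
    [0, 0, 0.006, 0],
    [0, 0, 0.008, 0],
    [0, 0, 0.008, 0]
  ]
}}

```text
time: 8.6
position: [510.7, 292.4, 320.2]
eef_rot: [0.634, 0.773, 0.001, 0.001]
force: [-2.5, -1.9, 6.1]
grip_width: 0.15
grasp_force: 82.9
```

Request:
{"method": "carry_out", "body": {
  "steps": [
    [0, 0, 0, 0],
    [0, 0, 0, 0],
    [0, 0, 0, 0],
    [0, 0, 0, 0],
    [0, 0, 0, 0],
    [0, 0, 0, 0]
  ],
  "claw": 1
}}

```text
time: 9.2
position: [510.4, 292.4, 317.8]
eef_rot: [0.634, 0.773, 0.0, 0.0]
force: [-0.4, -0.3, -0.2]
grip_width: 0.999
grasp_force: 0.0
```

Request:
{"method": "carry_out", "body": {
  "steps": [
    [0, 0, -0.05, 0],
    [0, 0, -0.15, 0],
    [0, 0, -0.25, 0],
    [0, 0, -0.25, 0],
    [0, 0, -0.25, 0]
  ]
}}

```text
time: 9.7
position: [510.6, 292.5, 418.9]
eef_rot: [0.634, 0.773, 0.001, 0.001]
force: [-0.5, 1.1, -1.6]
grip_width: 1.001
grasp_force: 0.0
```

```bash
python3 - <<'E'
from h import *
c=cam("wrist");crop(c,0,0,640,480,1.25,"w5.png")
import pickle;pickle.dump(c,open("w5.pkl","wb"))
goto([614,0,300],0)
E
```

```text
pos [510.1 292.3 417.5] toolyaw_y 11.29 tilt [-2.e-04 -1.e-04 -1.e+00] q [ 0.39  0.39 -0.07  1.12  0.    1.77]
shift/400: [-0.7675  0.1116 -0.0938]
twist units 0.394 deg -11.29
```

View pics/w5.png

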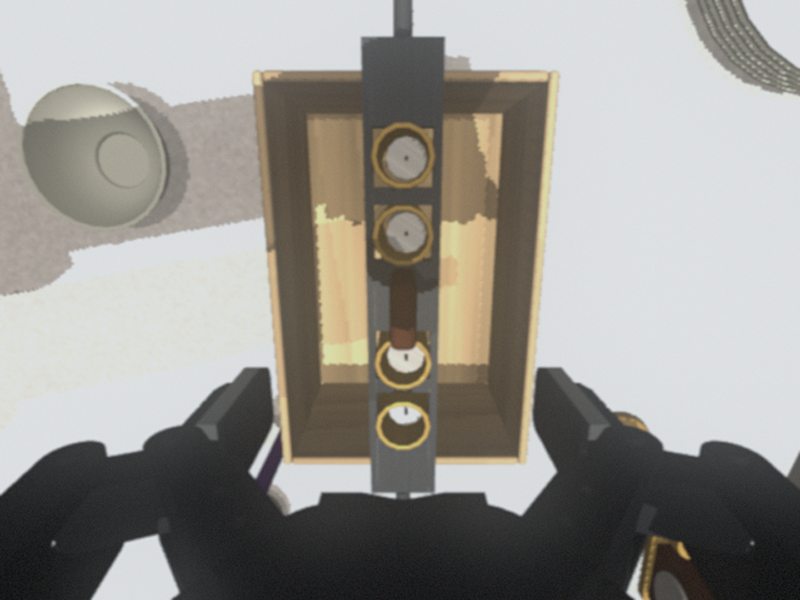

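The bar lies centred across the crate, with mouths at (403,155), (403,234), (404,361) and (403,426).

Request:
{"method": "carry_out", "body": {
  "steps": [
    [-0.1, 0.015, -0.09, 0.394],
    [-0.2, 0.03, -0.09, 0.394],
    [-0.32, 0.045, -0.09, 0.394],
    [-0.44, 0.06, -0.09, 0.394],
    [-0.56, 0.08, -0.09, 0.394],
    [-0.68, 0.1, -0.09, 0.394],
    [-0.767, 0.112, -0.09, 0.394],
    [-0.767, 0.112, -0.09, 0.394],
    [-0.767, 0.112, -0.09, 0.394],
    [-0.767, 0.112, -0.09, 0.394]
  ]
}}

```text
time: 10.75
position: [613.8, 1.2, 452.8]
eef_rot: [0.707, 0.707, -0.001, -0.001]
force: [0.1, 0.1, -0.4]
grip_width: 0.998
grasp_force: 0.0
```

```bash
python3 - <<'E'
from h import *
import pickle;c=pickle.load(open("w5.pkl","rb"))
P=np.array([onz(c,u/1.25,v/1.25,147) for u,v in[(403,155),(403,234),(404,361),(403,426)]]);print(P)
m=P.mean(0);d=P[0]-P[3];print(m,np.linalg.norm(d),np.degrees(np.arctan2(d[1],d[0]))-90)
c=cam("wrist");crop(c,0,0,640,480,1.25,"w6.png")
pickle.dump(c,open("w6.pkl","wb"))
goto([614,0,300],0)
E
```

```text
[[496.3 372.1 147. ]
 [504.4 331.6 147. ]
 [519.8 257.8 147. ]
 [527.8 215.  147. ]]
[512.075 294.125 147.   ] 160.22690161143353 11.3379842610141
pos [613.8   1.5 453.2] toolyaw_y 0.09 tilt [-1.5e-03  5.0e-04 -1.0e+00] q [-0.12  0.42  0.08  1.23  0.    1.45]
shift/400: [-0.0038  0.0005 -0.0045]
twist units 0.0032 deg -0.09
```

View pics/w6.png

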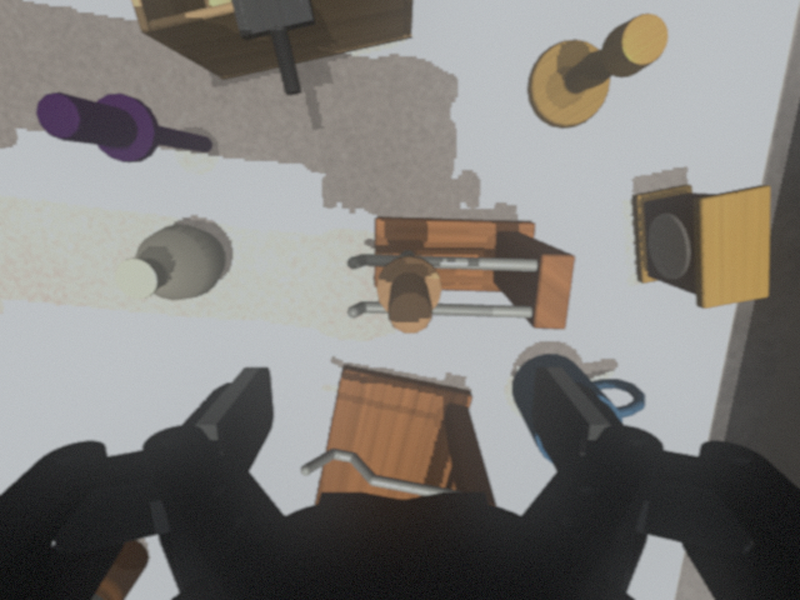

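The handle top is at (409,315), the collar centre at (409,290), and the prongs at rows 264 and 311.

```bash
python3 - <<'E'
from h import *
import pickle;c=pickle.load(open("w6.pkl","rb"))
f=lambda u,v,z:onz(c,u/1.25,v/1.25,z)
print(f(409,315,206),f(409,292,152),"prongs",f(450,264,144),f(450,311,144),f(525,265,144),f(525,312,144),"ends",f(357,262,152),f(357,310,152))
p=f(409,315,206)*.5+f(409,292,152)*.5
goto([p[0],p[1],183],0)
E
```

```text
[617.2   1.9 206. ] [617.8   0.7 152. ] prongs [644.3  17.4 144. ] [645.3 -14.3 144. ] [692.8  16.8 144. ] [695.2 -14.9 144. ] ends [585.1  20.  152. ] [584.3 -11.4 152. ]
pos [613.8   1.5 453.2] toolyaw_y 0.09 tilt [-1.5e-03  5.0e-04 -1.0e+00] q [-0.12  0.42  0.08  1.23  0.    1.45]
shift/400: [-0.0007  0.0097  0.288 ]
twist units 0.0032 deg -0.09
```

Request:
{"method": "carry_out", "body": {
  "steps": [
    [-0.001, 0.008, 0.1, 0],
    [-0.001, 0.008, 0.2, 0],
    [-0.001, 0.008, 0.26, 0],
    [-0.001, 0.008, 0.288, 0],
    [-0.001, 0.008, 0.288, 0],
    [-0.001, 0.008, 0.288, 0]
  ]
}}

```text
time: 11.4
position: [617.9, 0.5, 340.0]
eef_rot: [0.707, 0.707, 0.001, 0.001]
force: [0.4, 0.4, -0.1]
grip_width: 1.0
grasp_force: 0.0
```

Request:
{"method": "carry_out", "body": {
  "steps": [
    [0, 0, 0, 0],
    [0, 0, 0, 0],
    [0, 0, 0, 0],
    [0, 0, 0, 0],
    [0, 0, 0, 0],
    [0, 0, 0, 0],
    [0, 0, 0, 0],
    [0, 0, 0, 0]
  ],
  "claw": -1,
  "squeeze": 80
}}

```text
time: 12.2
position: [617.5, -0.2, 339.3]
eef_rot: [0.707, 0.707, 0.0, 0.0]
force: [-1.6, 0.1, 4.9]
grip_width: 0.261
grasp_force: 78.0
```

```bash
python3 - <<'E'
from h import *
goto([616.5,1,183],0);print(r.get_obs()["force"])
E
```

```text
pos [ 6.175e+02 -2.000e-01  3.393e+02] toolyaw_y -0.01 tilt [ 6.e-04 -2.e-04 -1.e+00] q [-0.12  0.5  -0.1   0.97 -0.    1.45]
shift/400: [ 0.003  -0.0025  0.0033]
twist units -0.0002 deg 0.01
[-1.62842352  0.10246892  4.9403765 ]
```

Request:
{"method": "carry_out", "body": {
  "steps": [
    [0, 0, -0.03, 0],
    [0, 0, -0.1, 0],
    [0, 0, -0.2, 0],
    [0, 0, -0.3, 0],
    [0, 0, -0.4, 0],
    [0, 0, -0.43, 0],
    [0, 0, -0.43, 0],
    [0, 0, -0.43, 0],
    [0, 0, -0.43, 0]
  ]
}}

```text
time: 13.1
position: [617.2, -0.1, 508.1]
eef_rot: [0.707, 0.707, -0.001, -0.002]
force: [1.1, 0.5, -1.3]
grip_width: 0.257
grasp_force: 78.6
```

```bash
python3 - <<'E'
from h import *
c=cam("top");P=[onz(c,*p,125) for p in[(117,224.3)]]
cv2.imwrite("pics/t7.png",cv2.resize(c["pixels"][190:310,100:260,::-1],None,fx=5,fy=5,interpolation=2))
goto([527.8+2,215+.4,355],0);print(r.get_obs()["force"])
E
```

```text
pos [ 6.172e+02 -1.000e-01  5.082e+02] toolyaw_y 0.0 tilt [-4.2e-03  5.0e-04 -1.0e+00] q [-0.12  0.42  0.21  1.36 -0.    1.45]
shift/400: [ 0.5388 -0.2186 -0.0033]
twist units 0.0 deg -0.0
[ 0.82465604 -0.1927616  -1.40516987]
```

View pics/t7.png

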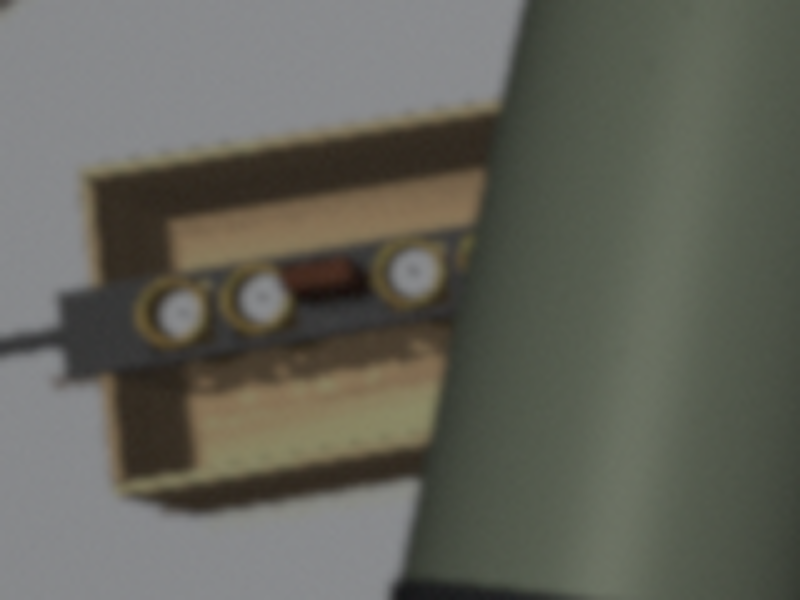

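The crate corner is at (83,178) in the crop, so it has not moved. The tubes show at (172,313), (258,297) and (410,271).

```bash
python3 - <<'E'
from h import *
c=cam("top")
for u,v in[(172,313),(258,297),(410,271)]:print(onz(c,100+u/5,190+v/5,147))
E
```

```text
[492.5 368.4 147. ]
[501.7 326.7 147. ]
[516.9 252.6 147. ]
```

Request:
{"method": "carry_out", "body": {
  "steps": [
    [0.1, -0.04, 0, 0],
    [0.2, -0.08, 0, 0],
    [0.32, -0.12, 0, 0],
    [0.44, -0.17, 0, 0],
    [0.535, -0.217, 0, 0],
    [0.535, -0.217, 0, 0],
    [0.535, -0.217, 0, 0],
    [0.535, -0.217, 0, 0]
  ]
}}

```text
time: 14.0
position: [531.0, 213.3, 510.1]
eef_rot: [0.707, 0.707, -0.0, -0.0]
force: [-0.1, 0.3, -2.1]
grip_width: 0.263
grasp_force: 78.7
```

```bash
python3 - <<'E'
from h import *
import pickle
goto([529.8,215.4,355],0)
c=cam("wrist");crop(c,0,0,640,480,1.25,"w8.png");pickle.dump(c,open("w8.pkl","wb"))
p,R,o=pose();print(o["force"])
for L in(173,310):print(proj(c,p+R@[0,0,L])*1.25)
E
```

```text
pos [531.  213.3 510.1] toolyaw_y -0.04 tilt [-8.e-04 -6.e-04 -1.e+00] q [ 0.25  0.33  0.07  1.32 -0.    1.82]
shift/400: [ 0.0052 -0.003   0.0002]
twist units -0.0013 deg 0.04
[ 0.07990951  0.18837585 -0.98774505]
[401.375 378.75 ]
[402.    288.125]
```

View pics/w8.png

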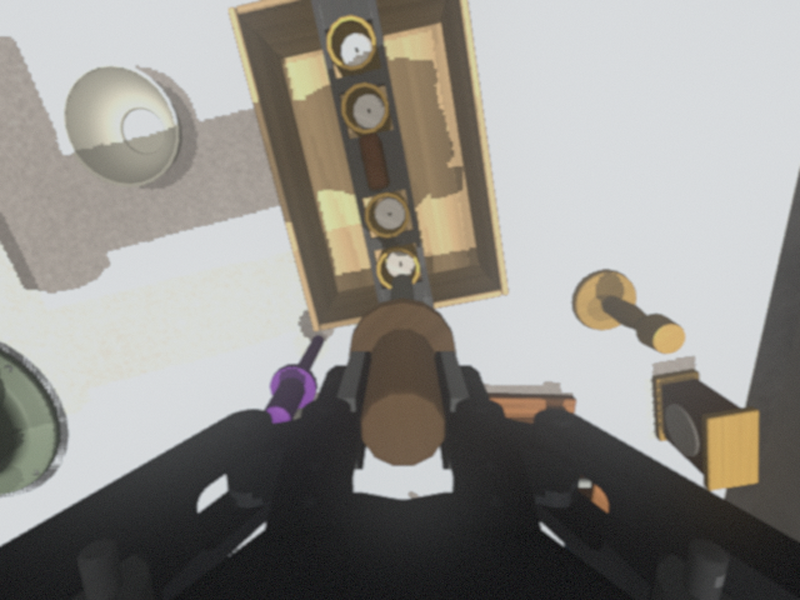

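The rod tip shows at about (403,286), and the mouths at (351,43), (365,108), (387,213) and (398,268).

```bash
python3 - <<'E'
from h import *
import pickle;c=pickle.load(open("w8.pkl","rb"))
P=np.array([onz(c,u/1.25,v/1.25,147) for u,v in[(351,43),(365,108),(387,213),(398,268)]]);print(P,P.mean(0))
print("tip",onz(c,403/1.25,286.5/1.25,200))
E
```

```text
[[496.2 371.5 147. ]
 [504.8 330.6 147. ]
 [519.6 257.8 147. ]
 [527.7 215.9 147. ]] [512.075 293.95  147.   ]
tip [531.6 213.8 200. ]
```

Request:
{"method": "carry_out", "body": {
  "steps": [
    [0.006, -0.004, 0.06, 0],
    [0.006, -0.004, 0.1, 0],
    [0.006, -0.004, 0.125, 0],
    [0.006, -0.004, 0.14, 0],
    [0.006, -0.004, 0.153, 0],
    [0.006, -0.004, 0.153, 0]
  ]
}}

```text
time: 14.65
position: [529.3, 215.9, 449.2]
eef_rot: [0.707, 0.707, -0.0, -0.0]
force: [-0.2, -0.4, -1.3]
grip_width: 0.261
grasp_force: 78.9
```

No contact with the rim. Push: tip from 139 to about 85.

Request:
{"method": "carry_out", "body": {
  "steps": [
    [0, 0, 0.02, 0],
    [0, 0, 0.04, 0],
    [0, 0, 0.06, 0],
    [0, 0, 0.08, 0]
  ]
}}

```text
time: 15.05
position: [529.3, 216.5, 418.7]
eef_rot: [0.707, 0.707, 0.001, 0.001]
force: [-0.8, -0.2, 7.8]
grip_width: 0.258
grasp_force: 79.8
```

Request:
{"method": "carry_out", "body": {
  "steps": [
    [0, 0, 0.02, 0],
    [0, 0, 0.04, 0],
    [0, 0, 0.055, 0],
    [0, 0, 0.055, 0],
    [0, 0, 0.055, 0],
    [0, 0, 0.055, 0]
  ]
}}

```text
time: 15.65
position: [529.2, 216.3, 395.5]
eef_rot: [0.707, 0.707, 0.0, 0.0]
force: [-0.4, 0.0, -1.9]
grip_width: 0.265
grasp_force: 79.0
```

Request:
{"method": "carry_out", "body": {
  "steps": [
    [0, 0, -0.07, 0],
    [0, 0, -0.17, 0],
    [0, 0, -0.2, 0],
    [0.05, -0.01, -0.2, 0],
    [0.101, -0.02, -0.2, 0],
    [0.101, -0.02, -0.2, 0],
    [0.101, -0.02, -0.18, 0],
    [0.101, -0.02, -0.16, 0],
    [0.101, -0.02, -0.14, 0],
    [0.101, -0.02, -0.135, 0],
    [0.101, -0.02, -0.135, 0]
  ]
}}

```text
time: 16.75
position: [521.1, 256.2, 448.7]
eef_rot: [0.707, 0.707, -0.001, -0.0]
force: [0.8, 0.5, -2.0]
grip_width: 0.26
grasp_force: 79.1
```

Request:
{"method": "carry_out", "body": {
  "steps": [
    [0, 0, 0.02, 0],
    [0, 0, 0.04, 0],
    [0, 0, 0.06, 0],
    [0, 0, 0.08, 0]
  ]
}}

```text
time: 17.15
position: [521.5, 256.8, 419.0]
eef_rot: [0.707, 0.707, 0.002, 0.001]
force: [-1.7, -0.3, 8.3]
grip_width: 0.263
grasp_force: 80.0
```

Request:
{"method": "carry_out", "body": {
  "steps": [
    [0, 0, 0.02, 0],
    [0, 0, 0.04, 0],
    [0, 0, 0.055, 0],
    [0, 0, 0.055, 0],
    [0, 0, 0.055, 0],
    [0, 0, 0.055, 0]
  ]
}}

```text
time: 17.75
position: [521.2, 256.7, 395.5]
eef_rot: [0.707, 0.707, 0.0, 0.0]
force: [-0.4, 0.1, -2.6]
grip_width: 0.26
grasp_force: 79.2
```

Request:
{"method": "carry_out", "body": {
  "steps": [
    [0, 0, -0.1, 0],
    [0, 0, -0.2, 0],
    [0, 0, -0.27, 0],
    [0, 0, -0.28, 0],
    [0, 0, -0.28, 0],
    [0, 0, -0.28, 0]
  ]
}}

```text
time: 18.35
position: [520.8, 256.6, 505.8]
eef_rot: [0.707, 0.707, -0.001, -0.001]
force: [-0.2, 0.3, -1.5]
grip_width: 0.262
grasp_force: 79.3
```

```bash
python3 - <<'E'
from h import *
c=cam("wrist");cv2.imwrite("pics/w9.png",c["pixels"][:,:,::-1])
g=cv2.imread("pics/w9.png")
p,R,o=pose();goto([506.4,331.4,350],0)
# match of bar template: edge-free check of crate by template from previous w8 not pose-aligned -> crate from top cam
t=cam("top")["pixels"];ref=cv2.imread("pics/top0.png")
t=cv2.cvtColor(t,cv2.COLOR_RGB2GRAY);ref=cv2.cvtColor(ref,cv2.COLOR_BGR2GRAY)
for b in[(110,215,24,70),(115,280,50,15)]:
    x,y,w,h=b;m=cv2.matchTemplate(t[y-15:y+h+15,x-15:x+w+15],ref[y:y+h,x:x+w],cv2.TM_CCOEFF_NORMED);_,v,_,l=cv2.minMaxLoc(m);print(v,np.array(l)-15)
E
```

```text
pos [520.8 256.6 505.5] toolyaw_y -0.0 tilt [-0.0031 -0.0011 -1.    ] q [ 0.33  0.34  0.09  1.32 -0.    1.9 ]
shift/400: [ 0.1871 -0.0359  0.0011]
twist units -0.0001 deg 0.0
0.6908403635025024 [-2 15]
0.6499554514884949 [-1  0]
```

Request:
{"method": "carry_out", "body": {
  "steps": [
    [0.1, -0.02, 0, 0],
    [0.187, -0.036, 0, 0],
    [0.187, -0.036, 0, 0],
    [0.187, -0.036, 0.06, 0],
    [0.187, -0.036, 0.09, 0],
    [0.187, -0.036, 0.115, 0],
    [0.187, -0.036, 0.13, 0],
    [0.187, -0.036, 0.141, 0],
    [0.187, -0.036, 0.141, 0]
  ]
}}

```text
time: 19.35
position: [506.7, 331.2, 450.8]
eef_rot: [0.707, 0.707, -0.0, -0.0]
force: [-0.4, -0.5, -1.6]
grip_width: 0.261
grasp_force: 79.3
```

Request:
{"method": "carry_out", "body": {
  "steps": [
    [0, 0, 0.02, 0],
    [0, 0, 0.04, 0],
    [0, 0, 0.06, 0],
    [0, 0, 0.08, 0]
  ]
}}

```text
time: 19.75
position: [507.0, 331.8, 420.7]
eef_rot: [0.707, 0.707, 0.002, 0.0]
force: [-0.6, -1.0, 7.8]
grip_width: 0.26
grasp_force: 80.3
```

Request:
{"method": "carry_out", "body": {
  "steps": [
    [0, 0, 0.02, 0],
    [0, 0, 0.04, 0],
    [0, 0, 0.058, 0],
    [0, 0, 0.058, 0],
    [0, 0, 0.058, 0],
    [0, 0, 0.058, 0]
  ]
}}

```text
time: 20.35
position: [506.8, 331.5, 395.9]
eef_rot: [0.707, 0.707, -0.0, -0.0]
force: [-0.3, 0.1, -1.7]
grip_width: 0.265
grasp_force: 79.7
```

Request:
{"method": "carry_out", "body": {
  "steps": [
    [0, 0, -0.07, 0],
    [0, 0, -0.17, 0],
    [0, 0, -0.2, 0],
    [0.05, -0.01, -0.2, 0],
    [0.103, -0.02, -0.2, 0],
    [0.103, -0.02, -0.2, 0],
    [0.103, -0.02, -0.18, 0],
    [0.103, -0.02, -0.16, 0],
    [0.103, -0.02, -0.14, 0],
    [0.103, -0.02, -0.135, 0],
    [0.103, -0.02, -0.135, 0]
  ]
}}

```text
time: 21.45
position: [498.7, 372.2, 449.1]
eef_rot: [0.707, 0.707, -0.001, -0.0]
force: [0.9, -0.6, -1.5]
grip_width: 0.264
grasp_force: 79.4
```

Request:
{"method": "carry_out", "body": {
  "steps": [
    [0, 0, 0.02, 0],
    [0, 0, 0.04, 0],
    [0, 0, 0.06, 0],
    [0, 0, 0.08, 0]
  ]
}}

```text
time: 21.85
position: [498.8, 372.9, 419.2]
eef_rot: [0.707, 0.707, 0.002, 0.0]
force: [-0.5, -1.0, 7.8]
grip_width: 0.262
grasp_force: 80.3
```

Request:
{"method": "carry_out", "body": {
  "steps": [
    [0, 0, 0.02, 0],
    [0, 0, 0.04, 0],
    [0, 0, 0.055, 0],
    [0, 0, 0.055, 0],
    [0, 0, 0.055, 0],
    [0, 0, 0.055, 0]
  ]
}}

```text
time: 22.45
position: [498.7, 372.7, 395.9]
eef_rot: [0.707, 0.707, -0.0, 0.0]
force: [0.4, -0.2, -1.9]
grip_width: 0.256
grasp_force: 79.6
```

Request:
{"method": "carry_out", "body": {
  "steps": [
    [0, 0, -0.1, 0],
    [0, 0, -0.2, 0],
    [0, 0, -0.27, 0],
    [0, 0, -0.28, 0],
    [0, 0, -0.28, 0],
    [0, 0, -0.28, 0]
  ]
}}

```text
time: 23.05
position: [498.5, 372.6, 506.1]
eef_rot: [0.707, 0.707, -0.001, -0.0]
force: [-0.7, -0.8, -2.0]
grip_width: 0.262
grasp_force: 79.4
```

```bash
python3 - <<'E'
from h import *
p,R,o=pose();goto([560,120,354],0)
E
```

```text
pos [498.5 372.6 506.1] toolyaw_y -0.0 tilt [-0.0021 -0.0013 -1.    ] q [ 0.52  0.43  0.22  1.36 -0.    2.09]
shift/400: [-0.6314  0.1537 -0.0067]
twist units -0.0001 deg 0.0
```

Request:
{"method": "carry_out", "body": {
  "steps": [
    [-0.1, 0.02, 0, 0],
    [-0.2, 0.045, 0, 0],
    [-0.3, 0.07, 0, 0],
    [-0.4, 0.09, 0, 0],
    [-0.4, 0.09, 0, 0],
    [-0.4, 0.09, 0, 0]
  ]
}}

```text
time: 23.65
position: [534.7, 211.8, 506.2]
eef_rot: [0.708, 0.706, -0.001, -0.001]
force: [-0.5, 0.6, -1.4]
grip_width: 0.259
grasp_force: 79.3
```

```bash
python3 - <<'E'
from h import *
import pickle
goto([617.5,-.2,354],0)
c=cam("wrist");crop(c,100,0,400,300,2,"w10.png");pickle.dump(c,open("w10.pkl","wb"))
E
```

```text
pos [534.7 211.8 506.2] toolyaw_y -0.12 tilt [-3.e-03 -2.e-04 -1.e+00] q [0.25 0.33 0.08 1.32 0.   1.82]
shift/400: [-0.5295  0.2081 -0.0074]
twist units -0.0043 deg 0.12
```

View pics/w10.png

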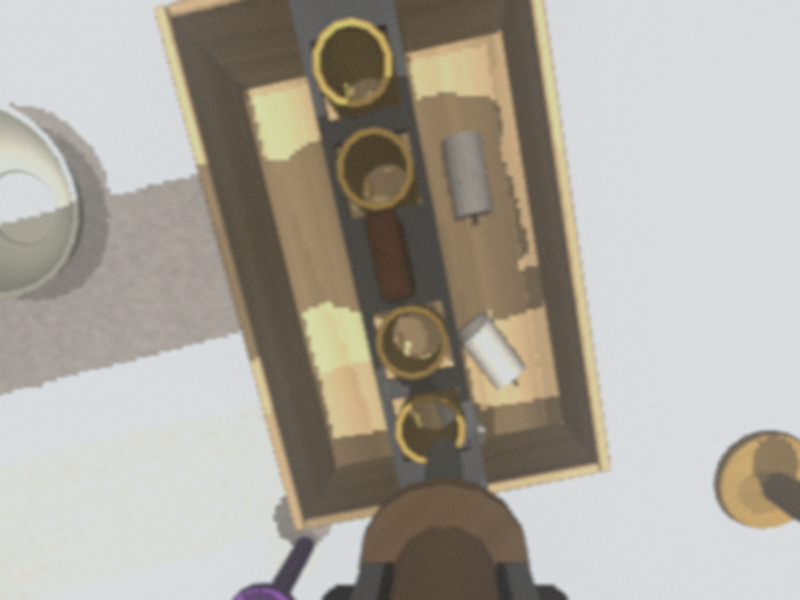

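All four tubes are empty and two stubs lie in view on the crate floor. Next the rod goes back.

Request:
{"method": "carry_out", "body": {
  "steps": [
    [-0.1, 0.04, -0.007, 0],
    [-0.2, 0.08, -0.007, 0],
    [-0.3, 0.12, -0.007, 0],
    [-0.4, 0.16, -0.007, 0],
    [-0.5, 0.2, -0.007, 0],
    [-0.53, 0.208, -0.007, 0],
    [-0.53, 0.208, -0.007, 0],
    [-0.53, 0.208, -0.007, 0],
    [-0.53, 0.208, -0.007, 0]
  ]
}}

```text
time: 24.6
position: [617.5, 2.7, 510.7]
eef_rot: [0.706, 0.708, 0.0, -0.0]
force: [-0.2, -0.9, -1.2]
grip_width: 0.259
grasp_force: 79.3
```

```bash
python3 - <<'E'
from h import *
goto([617.5,-.2,184.8],0)
E
```

```text
pos [617.5   2.7 510.7] toolyaw_y 0.16 tilt [-4.e-04  6.e-04 -1.e+00] q [-0.12  0.42  0.21  1.36  0.    1.45]
shift/400: [-7.600e-03  3.000e-04  4.272e-01]
twist units 0.0054 deg -0.16
```

Request:
{"method": "carry_out", "body": {
  "steps": [
    [0, 0, 0, 0],
    [0, 0, 0, 0],
    [0, 0, 0, 0]
  ]
}}

```text
time: 24.9
position: [617.7, 1.4, 510.9]
eef_rot: [0.707, 0.707, 0.0, 0.0]
force: [-0.1, -0.4, -1.2]
grip_width: 0.265
grasp_force: 79.3
```

Request:
{"method": "carry_out", "body": {
  "steps": [
    [-0.004, 0, 0.06, 0],
    [-0.004, 0, 0.12, 0],
    [-0.004, 0, 0.18, 0],
    [-0.004, 0, 0.25, 0],
    [-0.004, 0, 0.25, 0],
    [-0.004, 0, 0.25, 0]
  ]
}}

```text
time: 25.5
position: [617.8, -0.8, 411.0]
eef_rot: [0.707, 0.707, -0.0, -0.0]
force: [1.1, -1.3, -1.4]
grip_width: 0.262
grasp_force: 79.2
```

```bash
python3 - <<'E'
from h import *
goto([617.5,-.2,185],0);print(r.get_obs()["force"])
E
```

```text
pos [617.8  -0.8 411. ] toolyaw_y 0.0 tilt [-7.e-04  1.e-04 -1.e+00] q [-0.12  0.45  0.01  1.13  0.    1.45]
shift/400: [ 0.0016 -0.0006  0.1775]
twist units 0.0002 deg -0.0
[ 1.08699676 -1.29670843 -1.35120615]
```

Request:
{"method": "carry_out", "body": {
  "steps": [
    [0.001, 0, 0.06, 0],
    [0.001, 0, 0.11, 0],
    [0.001, 0, 0.15, 0],
    [0.001, 0, 0.17, 0],
    [0.001, 0, 0.175, 0],
    [0.001, 0, 0.178, 0],
    [0.001, 0, 0.178, 0]
  ]
}}

```text
time: 26.2
position: [618.3, -0.6, 340.7]
eef_rot: [0.707, 0.707, 0.001, 0.001]
force: [0.4, 1.0, -1.2]
grip_width: 0.263
grasp_force: 79.4
```

Request:
{"method": "carry_out", "body": {
  "steps": [
    [0, 0, 0.002, 0],
    [0, 0, 0.004, 0],
    [0, 0, 0.006, 0],
    [0, 0, 0.006, 0]
  ]
}}

```text
time: 26.6
position: [618.1, -0.6, 339.3]
eef_rot: [0.707, 0.707, 0.001, 0.001]
force: [-3.1, 0.1, 8.3]
grip_width: 0.261
grasp_force: 80.6
```

Resting on the prongs; release and back off upward.

Request:
{"method": "carry_out", "body": {
  "steps": [
    [0, 0, -0.003, 0],
    [0, 0, -0.003, 0],
    [0, 0, -0.003, 0],
    [0, 0, -0.003, 0],
    [0, 0, -0.003, 0],
    [0, 0, -0.003, 0],
    [0, 0, -0.003, 0]
  ],
  "claw": 1
}}

```text
time: 27.3
position: [617.9, -0.5, 338.2]
eef_rot: [0.707, 0.707, -0.0, -0.0]
force: [0.1, 0.6, -0.4]
grip_width: 0.999
grasp_force: 0.0
```

Request:
{"method": "carry_out", "body": {
  "steps": [
    [0, 0, -0.04, 0],
    [0, 0, -0.13, 0],
    [0, 0, -0.25, 0],
    [0, 0, -0.3, 0],
    [0, 0, -0.3, 0],
    [0, 0, -0.3, 0]
  ]
}}

```text
time: 27.9
position: [617.8, -0.5, 458.2]
eef_rot: [0.707, 0.707, 0.0, 0.0]
force: [-0.1, -0.1, -0.4]
grip_width: 0.999
grasp_force: 0.0
```

```bash
python3 - <<'E'
from h import *
c=cam("wrist");cv2.imwrite("pics/w11.png",c["pixels"][:,:,::-1])
a=cv2.cvtColor(c["pixels"],cv2.COLOR_RGB2GRAY);b=cv2.cvtColor(cv2.imread("pics/w6.png"),cv2.COLOR_BGR2GRAY);b=cv2.resize(b,(640,480))
x,y,w,h=300,195,70,80
m=cv2.matchTemplate(a[y-30:y+h+30,x-30:x+w+30],b[y:y+h,x:x+w],cv2.TM_CCOEFF_NORMED);_,v,_,l=cv2.minMaxLoc(m);print("rod match",v,np.array(l)-30)
t=cam("top");x,y=225,155;A=cv2.cvtColor(t["pixels"],cv2.COLOR_RGB2GRAY)[y:y+100,x:x+80].astype(int);B=cv2.cvtColor(cv2.imread("pics/top0.png"),cv2.COLOR_BGR2GRAY)[y:y+100,x:x+80];print(np.abs(A-B)[30:75,40:75].mean())
goto([511,250,300],11.3)
E
```

```text
rod match 0.9763356447219849 [-5 -4]
23.853968253968254
pos [ 6.175e+02 -5.000e-01  4.566e+02] toolyaw_y 0.0 tilt [-2.7e-03  3.0e-04 -1.0e+00] q [-0.12  0.43  0.1   1.24  0.    1.45]
shift/400: [ 0.6262 -0.2662  0.005 ]
twist units -0.3944 deg 11.3
```

The rod hangs back in its fork (template match 0.98). Now the bar.

Request:
{"method": "carry_out", "body": {
  "steps": [
    [0.1, -0.04, 0, -0.394],
    [0.22, -0.08, 0, -0.394],
    [0.34, -0.13, 0, -0.394],
    [0.46, -0.17, 0, -0.394],
    [0.58, -0.21, 0, -0.394],
    [0.7, -0.25, 0, -0.394],
    [0.732, -0.268, 0.09, -0.394],
    [0.732, -0.268, 0.097, -0.394],
    [0.732, -0.268, 0.097, -0.394],
    [0.732, -0.268, 0.097, -0.394]
  ]
}}

```text
time: 29.0
position: [511.3, 291.4, 419.6]
eef_rot: [0.635, 0.773, -0.0, 0.0]
force: [0.6, -0.1, 0.8]
grip_width: 1.003
grasp_force: 0.0
```

```bash
python3 - <<'E'
from h import *
goto([510.7,292.4,165],11.3)
c=cam("wrist");cv2.imwrite("pics/w12.png",c["pixels"][:,:,::-1])
a=c["pixels"];b=cv2.resize(cv2.imread("pics/w5.png"),(640,480))[:,:,::-1]
for x,y,w,h in[(300,210,45,75),(285,20,80,60),(290,90,75,125),(400,55,50,150)]:
    m=cv2.matchTemplate(a[max(y-20,0):y+h+20,x-20:x+w+20],np.ascontiguousarray(b[y:y+h,x:x+w]),cv2.TM_CCOEFF_NORMED);_,v,_,l=cv2.minMaxLoc(m);print(v,np.array(l)-[20,min(20,y)])
E
```

```text
pos [511.3 291.4 419.6] toolyaw_y 11.21 tilt [-1.e-04 -5.e-04 -1.e+00] q [ 0.39  0.39 -0.06  1.12 -0.    1.77]
shift/400: [ 0.0028 -0.0009  0.2491]
twist units -0.0031 deg 0.09
0.5913154482841492 [ 0 -3]
0.9954360127449036 [-1 -2]
0.8004565238952637 [ 0 -2]
0.9979259967803955 [ 0 -2]
```

Request:
{"method": "carry_out", "body": {
  "steps": [
    [0.003, -0.002, 0.1, 0],
    [0.003, -0.002, 0.2, 0],
    [0.003, -0.002, 0.25, 0],
    [0.003, -0.002, 0.25, 0],
    [0.003, -0.002, 0.25, 0]
  ]
}}

```text
time: 29.55
position: [510.7, 292.6, 320.7]
eef_rot: [0.635, 0.773, 0.001, 0.0]
force: [-0.4, 0.3, 0.4]
grip_width: 1.002
grasp_force: 0.0
```

Request:
{"method": "carry_out", "body": {
  "steps": [
    [0, 0, 0, 0],
    [0, 0, 0, 0],
    [0, 0, 0, 0],
    [0, 0, 0, 0],
    [0, 0, 0, 0],
    [0, 0, 0, 0],
    [0, 0, 0, 0],
    [0, 0, 0, 0]
  ],
  "claw": -1,
  "squeeze": 80
}}

```text
time: 30.35
position: [510.1, 293.5, 320.0]
eef_rot: [0.634, 0.773, 0.001, 0.0]
force: [1.9, 0.1, 3.9]
grip_width: 0.15
grasp_force: 78.8
```

```bash
python3 - <<'E'
from h import *
goto([510.7,292.4,165],11.3);p,R,o=pose();print(o["force"],o["grip_width"])
c=cam("wrist");cv2.imwrite("pics/w13.png",c["pixels"][:,:,::-1])
a=cv2.cvtColor(c["pixels"],cv2.COLOR_RGB2GRAY);b=cv2.cvtColor(cv2.resize(cv2.imread("pics/w2.png"),(640,480)),cv2.COLOR_BGR2GRAY)
# compare tube rings in tool frame vs hanging grip
f=lambda im:cv2.HoughCircles(cv2.GaussianBlur(im[40:270,260:380],(3,3),0),cv2.HOUGH_GRADIENT,1,60,param1=120,param2=22,minRadius=34,maxRadius=48)
print(f(a),f(b))
E
```

```text
pos [510.1 293.5 320. ] toolyaw_y 11.29 tilt [ 1.6e-03  5.0e-04 -1.0e+00] q [ 0.4   0.46 -0.21  0.89 -0.    1.77]
shift/400: [-0.0029  0.0009  0.0001]
twist units -0.0004 deg 0.01
[1.94535473 0.1274411  3.87962032] 0.15017228458336357
[[[ 58.5  71.5  39.3]
  [ 63.5 175.5  41.8]]] [[[ 65.5 175.5  36.3]
  [ 62.5  66.5  36.4]]]
```

Request:
{"method": "carry_out", "body": {
  "steps": [
    [0, 0, -0.03, 0],
    [0, 0, -0.1, 0],
    [0, 0, -0.2, 0],
    [0, 0, -0.3, 0],
    [0, 0, -0.39, 0],
    [0, 0, -0.39, 0],
    [0, 0, -0.39, 0]
  ]
}}

```text
time: 31.1
position: [509.1, 293.1, 474.1]
eef_rot: [0.634, 0.773, -0.001, -0.001]
force: [-0.2, -0.6, -9.2]
grip_width: 0.149
grasp_force: 79.2
```

```bash
python3 - <<'E'
from h import *
goto([480,0,320],0);print(r.get_obs()["force"])
E
```

```text
pos [509.1 293.1 474.1] toolyaw_y 11.29 tilt [-2.4e-03 -9.0e-04 -1.0e+00] q [0.4  0.37 0.04 1.25 0.   1.77]
shift/400: [-0.7044 -0.2148 -0.0013]
twist units 0.3941 deg -11.29
[-0.2229307  -0.56152948 -9.15064318]
```

Request:
{"method": "carry_out", "body": {
  "steps": [
    [-0.1, -0.03, 0, 0.394],
    [-0.2, -0.06, 0, 0.394],
    [-0.3, -0.09, 0, 0.394],
    [-0.4, -0.12, 0, 0.394],
    [-0.5, -0.15, 0, 0.394],
    [-0.6, -0.18, 0, 0.394],
    [-0.704, -0.215, 0, 0.394],
    [-0.704, -0.215, 0, 0.394],
    [-0.704, -0.215, 0, 0.394]
  ]
}}

```text
time: 32.0
position: [479.4, -0.6, 472.7]
eef_rot: [0.708, 0.706, -0.001, -0.003]
force: [0.0, 0.1, -7.6]
grip_width: 0.15
grasp_force: 79.8
```

```bash
python3 - <<'E'
from h import *
goto([531.6,-290.2,320],-12.36);print(r.get_obs()["force"])
E
```

```text
pos [479.4  -0.6 472.7] toolyaw_y -0.16 tilt [-0.0058  0.0017 -1.    ] q [-0.16  0.16 -0.24  1.18  0.    1.42]
shift/400: [-0.7237  0.1325 -0.0078]
twist units 0.4257 deg -12.2
[ 0.04318642  0.14840566 -7.62478427]
```

Request:
{"method": "carry_out", "body": {
  "steps": [
    [-0.1, 0.02, -0.005, 0.426],
    [-0.2, 0.04, -0.005, 0.426],
    [-0.3, 0.06, -0.005, 0.426],
    [-0.4, 0.08, -0.005, 0.426],
    [-0.5, 0.1, -0.005, 0.426],
    [-0.6, 0.12, -0.005, 0.426],
    [-0.724, 0.132, -0.005, 0.426],
    [-0.724, 0.132, -0.005, 0.426],
    [-0.724, 0.132, -0.005, 0.426],
    [-0.724, 0.132, -0.005, 0.426],
    [-0.724, 0.132, -0.005, 0.426]
  ]
}}

```text
time: 33.1
position: [533.5, -287.5, 476.9]
eef_rot: [0.778, 0.629, -0.0, -0.001]
force: [-0.8, -0.7, -7.6]
grip_width: 0.151
grasp_force: 80.4
```

```bash
python3 - <<'E'
from h import *
goto([531.6,-290.2,320.6-155],-12.36);print(r.get_obs()["force"])
E
```

```text
pos [ 533.5 -287.5  476.9] toolyaw_y -12.07 tilt [-0.0012  0.0013 -1.    ] q [-0.62  0.4   0.1   1.27  0.    1.17]
shift/400: [-0.0079 -0.0026  0.3907]
twist units 0.01 deg -0.29
[-0.75202646 -0.65898557 -7.62066956]
```

Request:
{"method": "carry_out", "body": {
  "steps": [
    [-0.008, -0.003, 0.08, 0.01],
    [-0.008, -0.003, 0.16, 0.01],
    [-0.008, -0.003, 0.24, 0.01],
    [-0.008, -0.003, 0.3, 0.01],
    [-0.008, -0.003, 0.3, 0.01],
    [-0.008, -0.003, 0.3, 0.01],
    [-0.008, -0.003, 0.3, 0.01]
  ]
}}

```text
time: 33.8
position: [532.2, -292.1, 359.7]
eef_rot: [0.78, 0.626, 0.0, 0.002]
force: [0.4, 0.5, -6.9]
grip_width: 0.155
grasp_force: 80.4
```

```bash
python3 - <<'E'
from h import *
goto([531.6,-290.2,320.6-155],-12.36);print(r.get_obs()["force"])
E
```

```text
pos [ 532.2 -292.1  359.7] toolyaw_y -12.44 tilt [ 0.0029 -0.0021 -1.    ] q [-0.62  0.46 -0.11  1.   -0.    1.16]
shift/400: [ 0.0045 -0.0028  0.0977]
twist units -0.0029 deg 0.08
[ 0.37294866  0.4904488  -6.92467063]
```

Request:
{"method": "carry_out", "body": {
  "steps": [
    [0.003, -0.002, 0.03, 0],
    [0.003, -0.002, 0.06, 0],
    [0.003, -0.002, 0.08, 0],
    [0.003, -0.002, 0.09, 0],
    [0.003, -0.002, 0.09, 0],
    [0.003, -0.002, 0.09, 0]
  ]
}}

```text
time: 34.4
position: [531.0, -291.0, 321.5]
eef_rot: [0.78, 0.626, 0.0, 0.0]
force: [0.1, -0.7, -7.6]
grip_width: 0.148
grasp_force: 80.4
```

Request:
{"method": "carry_out", "body": {
  "steps": [
    [0, 0, 0.003, 0],
    [0, 0, 0.005, 0],
    [0, 0, 0.007, 0],
    [0, 0, 0.009, 0],
    [0, 0, 0.009, 0]
  ]
}}

```text
time: 34.9
position: [531.0, -290.9, 320.4]
eef_rot: [0.78, 0.626, 0.0, 0.001]
force: [-4.9, 2.9, 9.3]
grip_width: 0.148
grasp_force: 83.2
```

Request:
{"method": "carry_out", "body": {
  "steps": [
    [0, 0, -0.004, 0],
    [0, 0, -0.004, 0],
    [0, 0, -0.004, 0]
  ]
}}

```text
time: 35.2
position: [531.1, -291.0, 320.5]
eef_rot: [0.78, 0.626, 0.0, 0.001]
force: [-2.8, 1.7, 5.2]
grip_width: 0.153
grasp_force: 82.3
```

Request:
{"method": "carry_out", "body": {
  "steps": [
    [0, 0, 0, 0],
    [0, 0, 0, 0],
    [0, 0, 0, 0],
    [0, 0, 0, 0],
    [0, 0, 0, 0],
    [0, 0, 0, 0],
    [0, 0, 0, 0]
  ],
  "claw": 1
}}

```text
time: 35.9
position: [530.9, -290.8, 319.5]
eef_rot: [0.78, 0.626, 0.0, -0.0]
force: [1.1, -0.3, 0.5]
grip_width: 0.998
grasp_force: 0.0
```

Request:
{"method": "carry_out", "body": {
  "steps": [
    [0, 0, -0.05, 0],
    [0, 0, -0.15, 0],
    [0, 0, -0.25, 0],
    [0, 0, -0.35, 0],
    [0, 0, -0.4, 0],
    [0, 0, -0.4, 0],
    [0, 0, -0.4, 0]
  ]
}}

```text
time: 36.6
position: [530.8, -290.8, 479.1]
eef_rot: [0.78, 0.626, 0.0, 0.0]
force: [-0.2, -0.5, 0.1]
grip_width: 1.0
grasp_force: 0.0
```

```bash
python3 - <<'E'
from h import *
goto([330,-150,330])
c=cam("scene");crop(c,180,130,260,195,3,"s14.png")
E
```

```text
pos [ 530.8 -290.8  479.1] toolyaw_y -12.49 tilt [ 1.e-04 -1.e-04 -1.e+00] q [-0.62  0.4   0.1   1.28  0.    1.17]
shift/400: [ 0.235  -0.5663 -0.0148]
```

View pics/s14.png

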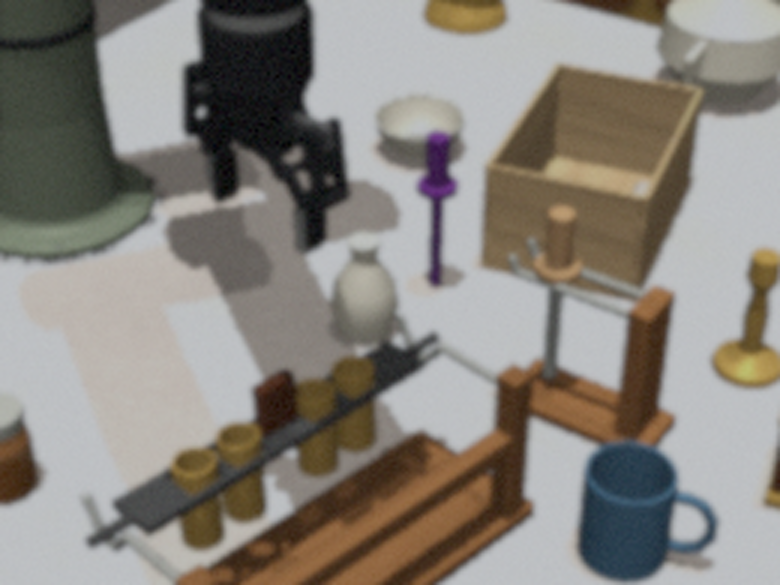

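The bar hangs on both hooks, the rod hangs in its fork, and the other goods are where they were.

```bash
python3 -c "
from bench import r
print(r.close_job())"
```

```text
the job is handed in; nothing more can be done
None
```

The job is handed in: all four tubes are empty with the stubs pushed out into the crate (I saw two lying there; the bar hid the other two), the rod is back in its fork, the candle bar is on its hooks, and the other goods show no sign of having moved.

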